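# Refill the eye-drop tray

### The job

Take the cover off the tray of dropper bottles and set it down right way up on the desk, clear of the tray. Then lower the loose dropper bottle upright into the tray's one empty pocket, letting go of each only once it has been lowered all the way down.

Things in the scene. Friction and masses are not known exactly. Their poses are not given: they have to be found in the camera images.
- tray: Fixed steel tray, under the cover at first: 60 (its x) x 172 (its y) x 20 mm high, walls 4 mm. Three open square pockets in a row along y, 52 mm inside, centres at y = -56, 0, +56 mm, floors 4 mm above the desk. Two hold standing bottles like the loose one (tops 84 mm above the desk), one is empty. Origin: centre of its underside, on the desk.
- cover_handle (a point): Centre of the cover's black grip bar: 14 mm thick (x), 90 long (y), 20 high, 24 mm free below it; 128 mm above the rim, over the middle. Cover: loose white box open below, 80 (x) x 192 (y) x 94 mm high, 0.22 kg, standing on the desk round the tray with 7 mm play, axes as the tray's. Lift 100 mm straight up to clear the bottles. Desk at x 0.34 to 0.60, y 0.25 to 0.45 m is bare.
- bottle_mid (a point): Middle, half-way up, of the loose dropper bottle standing on the desk at the robot's right: white, round, 30 mm diameter, 80 mm high, 35 g, straight up to 54 mm, then a narrow grey tapered cap. z up. A squat jar (50 mm wide, 46 high) and a fatter bottle (48 mm wide, 82 high) stand 100 to 240 mm from it and are not needed.
- empty_pocket (a point): Centre of the floor of the tray's one empty pocket, 4 mm above the desk; axes as the tray's. A bottle standing in it has its middle 40 mm above this point. The tray walls rise 16 mm above it.
Not all that is in view belongs to the job. What is shaped like the part that bears bottle_mid but orange or red is not meant. Of the things that look like the part that bears cover_handle, the largest one is meant.

How it is judged (in metres and radians):
On the way, in this order (a step that is already met when the one before it is completed fails the run):
1. the cover, still held, has been lowered to within 20 mm of the desk, clear of the tray (horizontal distance between cover_handle and tray above 0.085 m and height (world z) of cover_handle below 0.148 m and contact force between the fingers and cover above 0.3 N), for 0.1 s.
2. the bottle, still held, has been lowered into the empty pocket to within 15 mm of its floor (horizontal distance between bottle_mid and empty_pocket below 0.018 m and z of bottle_mid in the frame of empty_pocket below 0.055 m and contact force between the fingers and bottle above 0.3 N), for 0.1 s.
At the end, for the whole second after the job is handed in: Bottle on the empty pocket's floor (middle within 18 mm of the pocket's centre from above, 6 mm in height, 10 degrees of upright); cover right way up on the desk (height within 10 mm, 10 degrees), its centre over 85 mm from the tray's; both at rest and released (horizontal distance between bottle_mid and empty_pocket below 0.018 m and z of bottle_mid in the frame of empty_pocket between 0.034 and 0.046 m and angle between each of bottle_mid, cover_handle's own z axis and vertical below 0.175 rad and linear speed of each of bottle, cover below 0.03 m/s and horizontal distance between cover_handle and tray above 0.085 m and height (world z) of cover_handle below 0.138 m); the robot touches nothing.
It also fails if it takes over 59 s, if anything falls off the work surface, if the arm or the gripper's body presses on something with over 40 N, if the wrist force passes 120 N, or if a joint passes its speed limit or range.

### The arm

A 6-joint arm with a two-finger parallel gripper is mounted at the origin on the work surface. World frame = base frame: x ahead of the robot, y to its left, z up, the work surface at z = 0. Lengths are in mm, angles in rad, forces in N, time in s.
With the tool pointing down it reaches from about 275 to 1000 mm from the base axis. Payload 8.4 kg.
Tool frame: the origin (TCP) lies midway between the tips of the shut fingers; the grasp point (between the pads) lies 19 mm behind it; z points along the fingers, y is the line along which they close (so a half turn about z gives the same grasp; the last joint's range is limited). The gripper opens to 85 mm and grips with 20 to 120 N. Pads are 22 mm wide; open, the fingers measure 114 mm over their backs; the gripper's body (76 mm by 85 mm) begins 54 mm behind the grasp point. The pads swing forward as they close: fully open they stand 13 mm farther back than shut.
Start: joints at [1.331, 0.353, 1.633, -0, 1.155, -0.002], TCP at [147.227, 607.414, 231.281] pointing down, gripper open.
Joint ranges: [-2.63, 2.63], [-0.92, 2.1], [0.06, 2.66], [-1.3, 4.44], [0, 2.69], [-3.02, 3.02]. Speed limits (rad/s): [2.22, 2.22, 2.79, 3.14, 3.14, 3.14].

### API

Orientations are given as [roll, pitch, yaw] about the fixed x, y, z axes, in that order (R = Rz(yaw) Ry(pitch) Rx(roll)).
In Python, from rig import monitor, imaging, r gives the robot as it stands.
- The arm moves only by the tool drive_tool, never from a script. Its argument "plan" is a list of rows, each an object of numbers: "x", "y", "z": the shift along the tool's x, y, z in units of 50 mm (1.0 is 50 mm); "ax", "ay", "az": the turn, a rotation vector about the tool's x, y, z in units of 6 degrees (1.0 is 6 degrees); "hand": the finger opening in mm, from 0 to 85.4. In form: [{"x": .., "y": .., "z": .., "ax": .., "ay": .., "az": .., "hand": ..}, ...]. A call has 1 to 8 rows; each row is the pose to reach, as a shift and turn from the pose commanded when the call began, along the tool's axes at that moment; what a row does not reach only later rows make up. A row lasts 1/10 s, in which the tool goes at most 50 mm and 8.59 degrees, less where a joint would pass 70% of its speed; a pose out of reach is approached as far as the arm can. A call with a gripper value outside its range is refused whole. The fingers move at their own pace and stop on an object; "grip_force" is the grip in N (left out, the last holds). Time passes only in rows, so rows that repeat a pose let the fingers close. It gives the time, the measured TCP pose, the force, the opening and the grip force at its end, in the units of the state.
- monitor.sense(): the state, without advancing time (a new reading comes with each control period).
- imaging.grab_frame(name): name is "side" or "top" or "wrist"; returns the picture (480x640x3 uint8, red, green, blue); there is no depth.
- imaging.camera_info(name): a dict with "mtx" (3x3 intrinsics, pixels), "R" (3x3) and "t" (3): a world point X has camera coordinates R X + t. Camera axes: x right, y down, z forward; pixel columns grow to the right and rows downward; lengths in mm; the calibration is good to about 2 mm. A picture is of the moment at which its call begins: read the wrist's pose just before it. camera_info takes no time and is no camera call; for the wrist camera it gives the pose at the moment of the call.
- r.sign_off(): hands the job in; it is judged then, once.
The state is a dict: "clock": time; "qpos": joint angles; "qvel": joint speeds; "joint_efforts": joint torques, N m; "eef_pos": TCP position; "tcp_rot": TCP orientation; "contact_force": force on the tool from outside, world axes, zero at the start; "wrist_torque": the same for the moment, N m; "opening": opening from 0.0 (shut) to 1.0 (fully open); "grasp_force": force on a finger pad.
Only numpy, scipy, OpenCV 4.12 (cv2) and the standard library are available. Lean on these libraries where they do the work, as an engineer would, in place of code of your own. Each camera call takes 0.05 s, during which the arm holds its last target. There are 200 camera calls.

## Working session

There is one attempt and no reset: what is moved stays moved. The work goes in short steps, Python scripts to look and compute and a tool call to move; the robot and the scene stay as the last step left them, time stands still between calls to the robot, and variables do not carry over. Pictures are saved under pics/ and viewed, at most 10 in all, crops included, and the job is handed in when it is done.

Besides the shell and the picture viewer there is one more tool, called after "Call:" as name(argument=value, ...) on one line, values as JSON. drive_tool: Moves the arm, as the interface text tells. Its arguments: {"type":"object","properties":{"plan":{"type":"array","items":{"type":"object","properties":{"x":{"type":"number"},"y":{"type":"number"},"z":{"type":"number"},"ax":{"type":"number"},"ay":{"type":"number"},"az":{"type":"number"},"hand":{"type":"number"}}}},"grip_force":{"type":"number"}},"required":["plan"]}

```bash
mkdir -p pics; ls; python3 - <<'E'
from rig import monitor, imaging, r
import cv2,numpy as np
print(monitor.sense())
a=[]
for n in ("side","top"):
    im=imaging.grab_frame(n); cv2.imwrite(f"pics/{n}0.png",im[:,:,::-1])
    c=imaging.camera_info(n); print(n,np.round(c["mtx"],1).tolist(),np.round(c["R"],3).tolist(),np.round(c["t"],1).tolist())
E
```

```text
pics
{'clock': 0.0, 'qpos': array([ 1.33064665e+00,  3.53631470e-01,  1.63414240e+00,  2.49668965e-05,
        1.15521605e+00, -2.41181673e-03]), 'qvel': array([-0.00025792,  0.0005074 ,  0.0018086 , -0.00103507,  0.00025095,
       -0.00055534]), 'joint_efforts': array([-9.55306677e-04, -6.05265069e+01, -3.42051423e+01,  6.26706128e-05,
        9.62354417e-03, -2.30147157e-05]), 'eef_pos': array([147.07453367, 606.94924802, 230.56856889]), 'tcp_rot': array([-3.14019545e+00, -2.61975441e-05,  2.90384468e+00]), 'contact_force': array([ 0.38009096,  0.17382918, -0.69673826]), 'wrist_torque': array([ 0.05034567, -0.04039483,  0.05312465]), 'grasp_force': 0.0, 'opening': 0.9984454990421199}
side [[581.2, 0.0, 318.4], [0.0, 581.2, 239.0], [0.0, 0.0, 1.0]] [[-0.927, -0.375, -0.007], [-0.242, 0.613, -0.752], [0.286, -0.696, -0.659]] [530.0, 296.9, 917.1]
top [[468.1, 0.0, 324.8], [0.0, 468.1, 237.9], [0.0, 0.0, 1.0]] [[0.013, -0.999, 0.036], [-0.985, -0.019, -0.171], [0.171, -0.033, -0.985]] [-134.5, 624.0, 675.9]
```

View pics/side0.png

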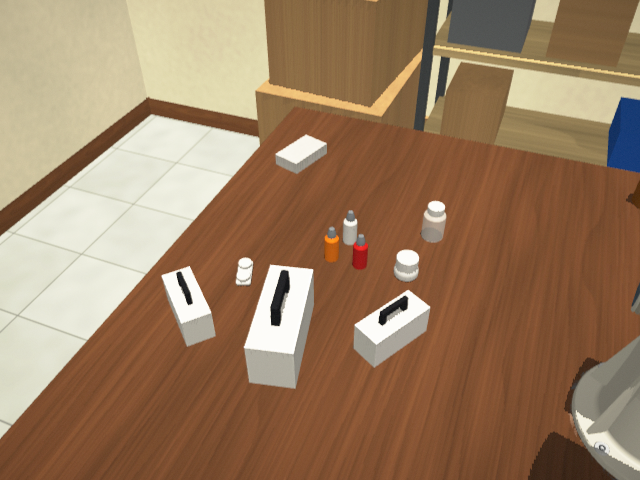

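View pics/top0.png

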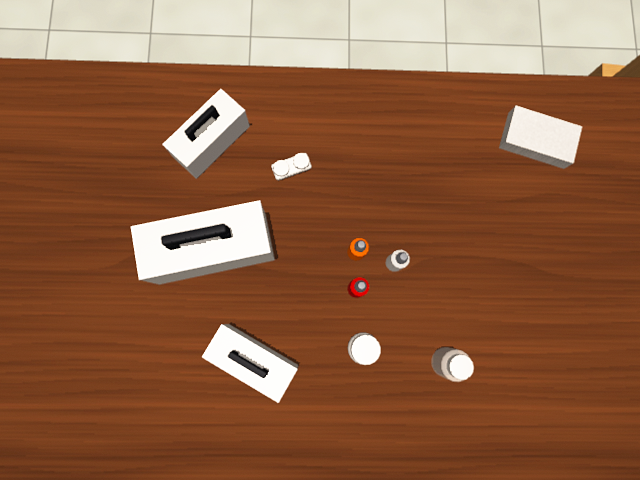

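Side: large cover centre (280,300) with its bar (281,272)-(276,322), white bottle (350,228). Top: large cover bar (163,241)-(230,231), white bottle's cap (403,257), orange and red bottles to its left.

```bash
cat > h.py <<'E'
from rig import monitor, imaging, r
import cv2,numpy as np
from scipy.spatial.transform import Rotation as Ro
def unproj(c,uv,z):
    uv=np.atleast_2d(uv).astype(float)
    d=np.c_[uv,np.ones(len(uv))]@np.linalg.inv(c["mtx"]).T@c["R"]
    o=-c["R"].T@c["t"]
    return o+d*((z-o[2])/d[:,2])[:,None]
def proj(c,X):
    p=(np.atleast_2d(X)@c["R"].T+c["t"])@c["mtx"].T
    return p[:,:2]/p[:,2:]
def tool(T,s=None):
    "world target -> shift in tool axes, 50 mm units"
    s=s or monitor.sense()
    return Ro.from_euler('xyz',s["tcp_rot"]).inv().apply(np.array(T)-s["eef_pos"])/50
def wrist(name):
    s=monitor.sense(); c=imaging.camera_info("wrist"); im=imaging.grab_frame("wrist")
    cv2.imwrite(f"pics/{name}.png",im[:,:,::-1]); return s,c,im
E
python3 - <<'E'
from h import *
c=imaging.camera_info("top"); im=cv2.imread("pics/top0.png")
g=im.max(2)<45
m=np.zeros_like(g);m[215:255,155:240]=g[215:255,155:240]
v,u=np.nonzero(m); rc=cv2.minAreaRect(np.c_[u,v].astype(np.float32)); print(rc)
P=unproj(c,cv2.boxPoints(rc),138);print(P.round(1))
print("top corners z94",unproj(c,[(131,226),(262,202),(273,256),(139,282)],94).round(1))
print("bottle top",unproj(c,(403,257),80).round(1),"orange",unproj(c,(361,245),80).round(1),"red",unproj(c,(361,286),80).round(1))
s=imaging.camera_info("side")
print("side bar ends",unproj(s,[(284,272),(276,322)],138).round(1),"bottle",unproj(s,(350,213),80).round(1))
print("jar/fat",unproj(c,[(365,349),(460,367)],[46]).round(1), "small covers",unproj(c,[(205,125),(250,363)],70).round(1))
print("bottle base side",unproj(s,(350,243),0).round(1))
E
```

```text
((195.8314208984375, 236.626953125), (14.335229873657227, 68.4461898803711), 78.48616790771484)
[[609.5 103.  138. ]
 [630.4  12.7 138. ]
 [610.8   7.9 138. ]
 [590.1  97.8 138. ]]
top corners z94 [[631.6 161.4  94. ]
 [672.1 -28.5  94. ]
 [591.  -47.5  94. ]
 [549.9 143.2  94. ]]
bottle top [[ 594.9 -242.1   80. ]] orange [[ 612.1 -178.5   80. ]] red [[ 550.2 -178.5   80. ]]
side bar ends [[624.4  23.2 138. ]
 [589.8 128.8 138. ]] bottle [[ 596.8 -238.    80. ]]
jar/fat [[ 456.7 -188.4   46. ]
 [ 431.5 -334.2   46. ]] small covers [[801.6  68.5  70. ]
 [436.4 -17.3  70. ]]
bottle base side [[ 593.6 -235.8    0. ]]
```

```bash
python3 -c "
from h import *
print(tool([611,57,240]))"
```

```text
[-11.60699386  -8.50594115  -0.17620869]
```

Call:
drive_tool(plan=[{"x":-0.8,"y":-0.6,"az":1.2},{"x":-1.6,"y":-1.2,"az":2.4},{"x":-2.4,"y":-1.8,"az":3.6},{"x":-3.2,"y":-2.35,"az":4.8},{"x":-4.0,"y":-2.9,"az":6},{"x":-4.8,"y":-3.5,"az":7.2},{"x":-5.6,"y":-4.1,"az":8.4},{"x":-6.4,"y":-4.7,"z":-0.2,"az":9.6}])

```text
invalid input
```

```bash
python3 -c "
from h import *
s=monitor.sense();print(s['clock'],s['tcp_rot'],s['eef_pos'],s['contact_force'],tool([611,57,240]), np.degrees(s['tcp_rot'][2]-1.78)/6)"
```

```text
0.1 [-3.14033667e+00  3.91824372e-05  2.90385015e+00] [147.13337331 607.0008934  230.63266889] [0.3193693  0.45943034 0.90796748] [-11.60699386  -8.50594115  -0.17620869] 10.731978381844245
```

Call:
drive_tool(plan=[{"x":-0.8,"y":-0.6,"z":0,"ax":0,"ay":0,"az":1.2,"hand":85},{"x":-1.6,"y":-1.2,"z":0,"ax":0,"ay":0,"az":2.4,"hand":85},{"x":-2.4,"y":-1.8,"z":0,"ax":0,"ay":0,"az":3.6,"hand":85},{"x":-3.2,"y":-2.35,"z":0,"ax":0,"ay":0,"az":4.8,"hand":85},{"x":-4.0,"y":-2.9,"z":0,"ax":0,"ay":0,"az":6,"hand":85},{"x":-4.8,"y":-3.5,"z":0,"ax":0,"ay":0,"az":7.2,"hand":85},{"x":-5.6,"y":-4.1,"z":0,"ax":0,"ay":0,"az":8.4,"hand":85},{"x":-6.4,"y":-4.7,"z":-0.2,"ax":0,"ay":0,"az":9.6,"hand":85}])

```text
clock: 0.9
eef_pos: [402.4, 302.1, 240.1]
tcp_rot: [-3.139, 0.001, 1.893]
contact_force: [0.4, 0.7, -0.2]
opening: 0.998
grasp_force: 0.0
```

```bash
python3 -c "
from h import *
s=monitor.sense();print(s['clock'],s['tcp_rot'],s['eef_pos'],s['contact_force'],tool([611,57,240]), np.degrees(s['tcp_rot'][2]-1.78)/6)"
```

```text
0.9 [-3.13940450e+00  7.63939412e-04  1.89349503e+00] [402.42079103 302.06744767 240.06488176] [ 0.43514757  0.66085943 -0.22164684] [-5.97127596e+00  2.40191607e+00  6.03564947e-04] 1.0837977483537304
```

Call:
drive_tool(plan=[{"x":-0.9,"y":0.35,"z":0,"ax":0,"ay":0,"az":0.3,"hand":85},{"x":-1.8,"y":0.7,"z":0,"ax":0,"ay":0,"az":0.6,"hand":85},{"x":-2.7,"y":1.1,"z":0,"ax":0,"ay":0,"az":0.9,"hand":85},{"x":-3.6,"y":1.45,"z":0,"ax":0,"ay":0,"az":1.1,"hand":85},{"x":-4.5,"y":1.8,"z":0,"ax":0,"ay":0,"az":1.1,"hand":85},{"x":-5.3,"y":2.1,"z":0,"ax":0,"ay":0,"az":1.1,"hand":85},{"x":-5.97,"y":2.4,"z":0,"ax":0,"ay":0,"az":1.1,"hand":85},{"x":-5.97,"y":2.4,"z":0,"ax":0,"ay":0,"az":1.1,"hand":85}])

```text
clock: 1.7
eef_pos: [614.3, 57.0, 240.6]
tcp_rot: [3.141, 0.001, 1.78]
contact_force: [0.3, 0.4, -0.4]
opening: 0.999
grasp_force: 0.0
```

```bash
python3 - <<'E'
from h import *
s,c,im=wrist("w1")
print(s['clock'],s['tcp_rot'],s['eef_pos'],proj(c,[611,57,138]), proj(c,[600,100,138]),proj(c,[620,10,138]),np.round(c['R'],3).tolist(),-c['R'].T@c['t'])
E
```

```text
1.7 [3.14101597e+00 1.16293171e-03 1.77999537e+00] [614.28583634  57.02776596 240.55826696] [[315.71135789 240.83578142]] [[312.28741635 166.87289218]] [[314.44666447 312.77544686]] [[0.978, 0.207, -0.0], [0.199, -0.937, 0.288], [0.059, -0.281, -0.958]] [598.62597688 128.20861001 383.17175292]
```

View pics/w1.png

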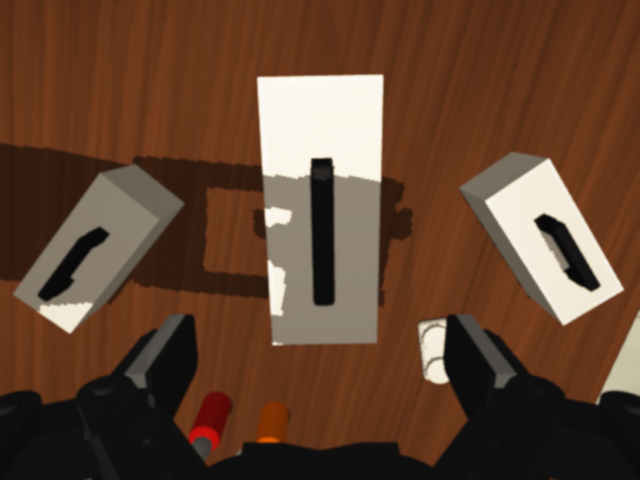

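Bar top runs from (321,160) to (324,303), cover centred under the gripper.

```bash
python3 - <<'E'
from h import *
c=imaging.camera_info("wrist")
P=unproj(c,[(321,160),(324,303)],138); m=P.mean(0); d=P[0]-P[1]
print(P,m,np.linalg.norm(d),np.arctan2(-d[0],d[1]))
Q=unproj(c,[(258,77),(383,74),(376,342),(273,345)],94); print(Q,Q.mean(0))
print(tool([m[0],m[1],109]))
print(monitor.sense()['qpos'])
E
```

```text
[[602.2467767  106.63672987 138.        ]
 [622.70441579  19.80306885 138.        ]] [612.47559624  63.21989936 138.        ] 89.21098409699405 0.23137643079213963
[[552.83493608 145.27688589  94.        ]
 [630.57113278 163.61541806  94.        ]
 [673.23848011 -23.53506388  94.        ]
 [596.28929398 -42.61950651  94.        ]] [613.23346073  60.68443339  94.        ]
[0.0881007 0.0186407 2.6272929]
[ 9.31811797e-02  3.30418268e-01  1.64485310e+00 -6.07498786e-05
  1.16720598e+00 -1.16391124e-01]
```

Call:
drive_tool(plan=[{"x":0.06,"y":0.02,"z":0.6,"ax":0,"ay":0,"az":-0.17,"hand":85},{"x":0.06,"y":0.02,"z":1.2,"ax":0,"ay":0,"az":-0.17,"hand":85},{"x":0.06,"y":0.02,"z":1.8,"ax":0,"ay":0,"az":-0.17,"hand":85},{"x":0.06,"y":0.02,"z":2.3,"ax":0,"ay":0,"az":-0.17,"hand":85},{"x":0.06,"y":0.02,"z":2.62,"ax":0,"ay":0,"az":-0.17,"hand":85},{"x":0.06,"y":0.02,"z":2.62,"ax":0,"ay":0,"az":-0.17,"hand":85},{"x":0.06,"y":0.02,"z":2.62,"ax":0,"ay":0,"az":-0.17,"hand":0},{"x":0.06,"y":0.02,"z":2.62,"ax":0,"ay":0,"az":-0.17,"hand":0}], grip_force=50)

```text
clock: 2.55
eef_pos: [612.8, 64.1, 111.4]
tcp_rot: [3.14, 0.0, 1.802]
contact_force: [-0.2, 0.2, 0.2]
opening: 0.687
grasp_force: 0.0
```

Call:
drive_tool(plan=[{"x":0,"y":0,"z":0,"ax":0,"ay":0,"az":0,"hand":0},{"x":0,"y":0,"z":0,"ax":0,"ay":0,"az":0,"hand":0},{"x":0,"y":0,"z":0,"ax":0,"ay":0,"az":0,"hand":0},{"x":0,"y":0,"z":0,"ax":0,"ay":0,"az":0,"hand":0},{"x":0,"y":0,"z":0,"ax":0,"ay":0,"az":0,"hand":0},{"x":0,"y":0,"z":0,"ax":0,"ay":0,"az":0,"hand":0}])

```text
clock: 3.15
eef_pos: [612.8, 63.6, 110.5]
tcp_rot: [3.141, 0.0, 1.801]
contact_force: [1.5, 0.7, 4.2]
opening: 0.16
grasp_force: 53.2
```

Call:
drive_tool(plan=[{"x":0,"y":0,"z":-0.2,"ax":0,"ay":0,"az":0,"hand":0},{"x":0,"y":0,"z":-0.5,"ax":0,"ay":0,"az":0,"hand":0},{"x":0,"y":0,"z":-0.9,"ax":0,"ay":0,"az":0,"hand":0},{"x":0,"y":0,"z":-1.3,"ax":0,"ay":0,"az":0,"hand":0},{"x":0,"y":0,"z":-1.7,"ax":0,"ay":0,"az":0,"hand":0},{"x":0,"y":0,"z":-2.1,"ax":0,"ay":0,"az":0,"hand":0},{"x":0,"y":0,"z":-2.5,"ax":0,"ay":0,"az":0,"hand":0},{"x":0,"y":0,"z":-2.5,"ax":0,"ay":0,"az":0,"hand":0}])

```text
clock: 3.95
eef_pos: [613.8, 63.6, 238.9]
tcp_rot: [3.136, 0.001, 1.801]
contact_force: [-0.3, 0.8, -3.4]
opening: 0.15
grasp_force: 52.4
```

```bash
python3 - <<'E'
from h import *
s=monitor.sense()
print(s['clock'],s['eef_pos'],s['grasp_force'],s['opening'],s['contact_force'])
im=imaging.grab_frame("side");cv2.imwrite("pics/s2.png",cv2.resize(im[150:400,130:460,::-1],None,fx=2,fy=2))
print(tool([470,350,235]))
E
```

```text
3.95 [613.82323546  63.63070371 238.90340422] 52.40260362625122 0.15014900250265428 [-0.31244311  0.84181417 -3.38059551]
[ 6.22985151 -1.47702388  0.03174647]
```

View pics/s2.png

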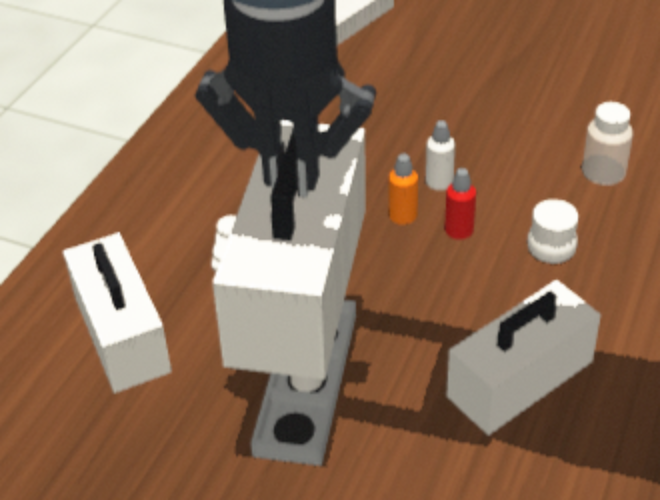

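Cover lifted level, held at the bar; tray below with the middle bottle and the pocket nearest the side camera (+y end, about (295,430) in the crop) empty.

Call:
drive_tool(plan=[{"x":0.4,"y":-0.1,"z":0,"ax":0,"ay":0,"az":0.2,"hand":0},{"x":1.0,"y":-0.25,"z":0,"ax":0,"ay":0,"az":0.5,"hand":0},{"x":1.7,"y":-0.4,"z":0,"ax":0,"ay":0,"az":0.8,"hand":0},{"x":2.4,"y":-0.58,"z":0,"ax":0,"ay":0,"az":1.1,"hand":0},{"x":3.1,"y":-0.75,"z":0,"ax":0,"ay":0,"az":1.4,"hand":0},{"x":3.8,"y":-0.9,"z":0,"ax":0,"ay":0,"az":1.7,"hand":0},{"x":4.5,"y":-1.07,"z":0,"ax":0,"ay":0,"az":2.0,"hand":0},{"x":5.2,"y":-1.23,"z":0,"ax":0,"ay":0,"az":2.2,"hand":0}])

```text
clock: 4.8
eef_pos: [491.5, 303.4, 233.9]
tcp_rot: [-3.14, 0.001, 1.569]
contact_force: [0.4, -0.2, -1.7]
opening: 0.151
grasp_force: 52.3
```

```bash
python3 - <<'E'
from h import *
s=monitor.sense()
print(tool([470,350,150]),s['eef_pos'],s['tcp_rot'])
E
```

```text
[ 0.93376867 -0.42877629  1.67782474] [491.51469442 303.37231024 233.90559398] [-3.13993532e+00  1.07203211e-03  1.56944207e+00]
```

Call:
drive_tool(plan=[{"x":0.45,"y":-0.2,"z":0,"ax":0,"ay":0,"az":0,"hand":0},{"x":0.93,"y":-0.43,"z":0.2,"ax":0,"ay":0,"az":0,"hand":0},{"x":0.93,"y":-0.43,"z":0.6,"ax":0,"ay":0,"az":0,"hand":0},{"x":0.93,"y":-0.43,"z":1.0,"ax":0,"ay":0,"az":0,"hand":0},{"x":0.93,"y":-0.43,"z":1.4,"ax":0,"ay":0,"az":0,"hand":0},{"x":0.93,"y":-0.43,"z":1.8,"ax":0,"ay":0,"az":0,"hand":0},{"x":0.93,"y":-0.43,"z":2.1,"ax":0,"ay":0,"az":0,"hand":0},{"x":0.93,"y":-0.43,"z":2.25,"ax":0,"ay":0,"az":0,"hand":0}])

```text
clock: 5.6
eef_pos: [470.5, 348.3, 120.4]
tcp_rot: [-3.139, 0.002, 1.571]
contact_force: [0.7, 0.2, -1.9]
opening: 0.151
grasp_force: 52.3
```

Call:
drive_tool(plan=[{"x":0,"y":0,"z":0,"ax":0,"ay":0,"az":0,"hand":0},{"x":0,"y":0,"z":0.08,"ax":0,"ay":0,"az":0,"hand":0},{"x":0,"y":0,"z":0.14,"ax":0,"ay":0,"az":0,"hand":0},{"x":0,"y":0,"z":0.18,"ax":0,"ay":0,"az":0,"hand":0},{"x":0,"y":0,"z":0.2,"ax":0,"ay":0,"az":0,"hand":0},{"x":0,"y":0,"z":0.2,"ax":0,"ay":0,"az":0,"hand":0}])

```text
clock: 6.2
eef_pos: [471.6, 349.2, 112.7]
tcp_rot: [3.141, -0.0, 1.571]
contact_force: [-0.3, -0.5, -2.1]
opening: 0.153
grasp_force: 52.4
```

Continue gently until the force changes.

Call:
drive_tool(plan=[{"x":0,"y":0,"z":0.02,"ax":0,"ay":0,"az":0,"hand":0},{"x":0,"y":0,"z":0.05,"ax":0,"ay":0,"az":0,"hand":0},{"x":0,"y":0,"z":0.05,"ax":0,"ay":0,"az":0,"hand":0},{"x":0,"y":0,"z":0.05,"ax":0,"ay":0,"az":0,"hand":0}])

```text
clock: 6.6
eef_pos: [471.9, 349.4, 110.5]
tcp_rot: [3.141, -0.001, 1.571]
contact_force: [0.5, 0.1, 3.7]
opening: 0.152
grasp_force: 53.0
```

Call:
drive_tool(plan=[{"x":0,"y":0,"z":0,"ax":0,"ay":0,"az":0,"hand":85},{"x":0,"y":0,"z":0,"ax":0,"ay":0,"az":0,"hand":85},{"x":0,"y":0,"z":0,"ax":0,"ay":0,"az":0,"hand":85},{"x":0,"y":0,"z":0,"ax":0,"ay":0,"az":0,"hand":85},{"x":0,"y":0,"z":0,"ax":0,"ay":0,"az":0,"hand":85},{"x":0,"y":0,"z":-0.6,"ax":0,"ay":0,"az":0,"hand":85},{"x":0,"y":0,"z":-1.5,"ax":0,"ay":0,"az":0,"hand":85},{"x":0,"y":0,"z":-2.4,"ax":0,"ay":0,"az":0,"hand":85}])

```text
clock: 7.4
eef_pos: [471.0, 348.8, 230.9]
tcp_rot: [-3.14, 0.001, 1.571]
contact_force: [0.8, 0.6, 0.1]
opening: 0.999
grasp_force: 0.0
```

```bash
python3 - <<'E'
from h import *
a=[imaging.grab_frame(n) for n in ("side","top")]
cv2.imwrite("pics/s3.png",cv2.resize(a[0][200:420,120:340,::-1],None,fx=2.5,fy=2.5))
cv2.imwrite("pics/t3.png",cv2.resize(a[1][130:330,0:320,::-1],None,fx=2.5,fy=2.5))
E
```

```text
(no output)
```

View pics/t3.png

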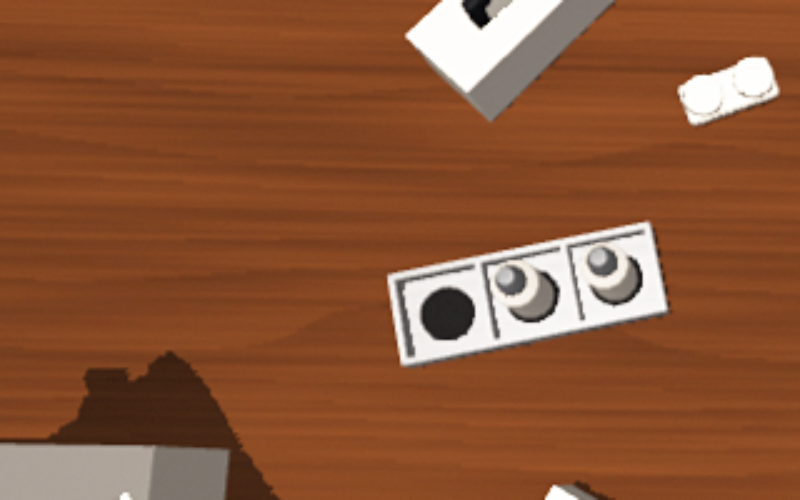

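Tray: empty pocket's dark disc at crop (447,314), tray rim corners (388,274),(651,222),(667,312),(402,366); the other two pockets hold bottles. The cover stands at lower left.

```bash
python3 - <<'E'
from h import *
c=imaging.camera_info("top"); f=lambda p:np.array(p)/2.5+[0,130]
print("pocket",unproj(c,f([(447,314)]),4).round(1))
Q=unproj(c,f([(388,274),(651,222),(667,312),(402,366)]),20);print(Q.round(1),Q.mean(0))
ya=(Q[0]+Q[3]-Q[1]-Q[2])/2; ya/=np.linalg.norm(ya);print("yaw",np.arctan2(-ya[0],ya[1]),"pocket",Q.mean(0)+56*ya)
print(tool([595,-239,230]))
E
```

```text
pocket [[600.8 114.1   4. ]]
[[624.2 149.2  20. ]
 [662.2 -19.2  20. ]
 [602.6 -31.7  20. ]
 [564.8 135.9  20. ]] [613.43274055  58.57080495  20.        ]
yaw 0.22200242570992257 pocket [601.10247316 113.1964812   20.        ]
[-11.80551362   2.41211107   0.07892193]
```

View pics/s3.png

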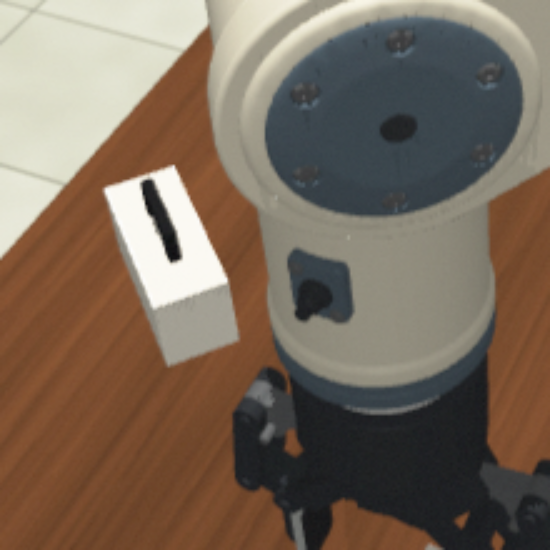

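The arm hides the tray here; moving on to the bottle.

Call:
drive_tool(plan=[{"x":-0.8,"y":0.2,"z":0,"ax":0,"ay":0,"az":0,"hand":65},{"x":-1.6,"y":0.4,"z":0,"ax":0,"ay":0,"az":0,"hand":65},{"x":-2.4,"y":0.6,"z":0,"ax":0,"ay":0,"az":0,"hand":65},{"x":-3.2,"y":0.8,"z":0,"ax":0,"ay":0,"az":0,"hand":65},{"x":-4.0,"y":1.0,"z":0,"ax":0,"ay":0,"az":0,"hand":65},{"x":-4.8,"y":1.2,"z":0,"ax":0,"ay":0,"az":0,"hand":65},{"x":-5.6,"y":1.4,"z":0,"ax":0,"ay":0,"az":0,"hand":65},{"x":-6.4,"y":1.6,"z":0,"ax":0,"ay":0,"az":0,"hand":65}])

```text
clock: 8.3
eef_pos: [551.4, 27.5, 229.6]
tcp_rot: [-3.141, -0.0, 1.571]
contact_force: [-0.1, -0.2, 0.1]
opening: 0.764
grasp_force: 0.0
```

```bash
python3 - <<'E'
from h import *
print(tool([595,-239,200]),monitor.sense()['tcp_rot'])
E
```

```text
[-5.3289658   0.87190709  0.59117958] [-3.14118539e+00 -1.23434600e-05  1.57072369e+00]
```

Call:
drive_tool(plan=[{"x":-0.8,"y":0.12,"z":0,"ax":0,"ay":0,"az":0,"hand":65},{"x":-1.6,"y":0.24,"z":0,"ax":0,"ay":0,"az":0,"hand":65},{"x":-2.4,"y":0.36,"z":0,"ax":0,"ay":0,"az":0,"hand":65},{"x":-3.2,"y":0.5,"z":0,"ax":0,"ay":0,"az":0,"hand":65},{"x":-4.0,"y":0.65,"z":0,"ax":0,"ay":0,"az":0,"hand":65},{"x":-4.7,"y":0.77,"z":0,"ax":0,"ay":0,"az":0,"hand":65},{"x":-5.33,"y":0.87,"z":0.2,"ax":0,"ay":0,"az":0,"hand":65},{"x":-5.33,"y":0.87,"z":0.3,"ax":0,"ay":0,"az":0,"hand":65}])

```text
clock: 9.1
eef_pos: [594.9, -240.9, 213.7]
tcp_rot: [-3.141, 0.001, 1.568]
contact_force: [-0.4, 0.3, 0.2]
opening: 0.76
grasp_force: 0.0
```

```bash
python3 - <<'E'
from h import *
s,c,im=wrist("w2")
print(s['clock'],s['tcp_rot'],s['eef_pos'],proj(c,[[595,-239,80],[595,-239,0]]))
E
```

```text
9.1 [-3.14113493e+00  8.82567743e-04  1.56785929e+00] [ 594.89762768 -240.85444174  213.65295337] [[321.20935184 225.91343846]
 [321.03806953 202.69308253]]
```

View pics/w2.png

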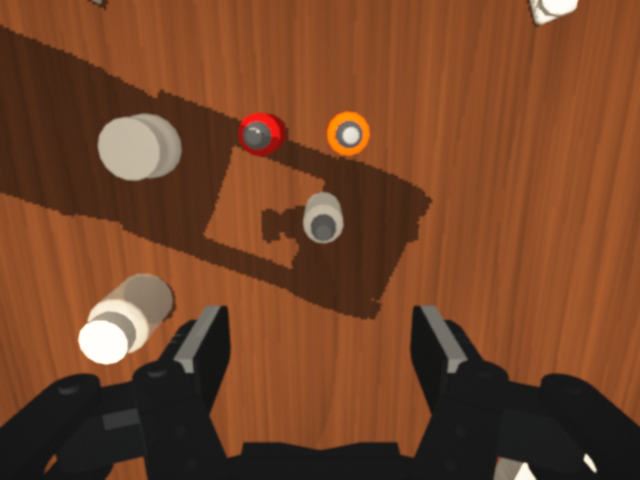

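Bottle's cap at (323,228), within about 1–2 px of prediction; neighbours are clear of the fingers' line.

Call:
drive_tool(plan=[{"x":0.02,"y":0.02,"z":0.6,"ax":0,"ay":0,"az":0,"hand":65},{"x":0.02,"y":0.02,"z":1.2,"ax":0,"ay":0,"az":0,"hand":65},{"x":0.02,"y":0.02,"z":1.8,"ax":0,"ay":0,"az":0,"hand":65},{"x":0.02,"y":0.02,"z":2.4,"ax":0,"ay":0,"az":0,"hand":65},{"x":0.02,"y":0.02,"z":3.0,"ax":0,"ay":0,"az":0,"hand":65},{"x":0.02,"y":0.02,"z":3.5,"ax":0,"ay":0,"az":0,"hand":65},{"x":0.02,"y":0.02,"z":3.8,"ax":0,"ay":0,"az":0,"hand":65},{"x":0.02,"y":0.02,"z":3.8,"ax":0,"ay":0,"az":0,"hand":65}])

```text
clock: 9.95
eef_pos: [594.5, -234.9, 23.0]
tcp_rot: [-3.138, -0.002, 1.571]
contact_force: [-0.2, -0.4, -0.5]
opening: 0.765
grasp_force: 0.0
```

Call:
drive_tool(plan=[{"x":0,"y":0,"z":0,"ax":0,"ay":0,"az":0,"hand":65},{"x":0,"y":0,"z":0,"ax":0,"ay":0,"az":0,"hand":0},{"x":0,"y":0,"z":0,"ax":0,"ay":0,"az":0,"hand":0},{"x":0,"y":0,"z":0,"ax":0,"ay":0,"az":0,"hand":0},{"x":0,"y":0,"z":0,"ax":0,"ay":0,"az":0,"hand":0},{"x":0,"y":0,"z":0,"ax":0,"ay":0,"az":0,"hand":0},{"x":0,"y":0,"z":0,"ax":0,"ay":0,"az":0,"hand":0}], grip_force=25)

```text
clock: 10.65
eef_pos: [596.9, -236.7, 26.4]
tcp_rot: [3.14, 0.001, 1.571]
contact_force: [-1.4, 1.9, 7.1]
opening: 0.34
grasp_force: 24.5
```

Call:
drive_tool(plan=[{"x":0,"y":0,"z":-0.2,"ax":0,"ay":0,"az":0,"hand":0},{"x":0,"y":0,"z":-0.6,"ax":0,"ay":0,"az":0,"hand":0},{"x":0,"y":0,"z":-1.1,"ax":0,"ay":0,"az":0,"hand":0},{"x":0,"y":0,"z":-1.6,"ax":0,"ay":0,"az":0,"hand":0},{"x":0,"y":0,"z":-2.1,"ax":0,"ay":0,"az":0,"hand":0},{"x":0,"y":0,"z":-2.6,"ax":0,"ay":0,"az":0,"hand":0},{"x":0,"y":0,"z":-2.9,"ax":0,"ay":0,"az":0,"hand":0},{"x":0,"y":0,"z":-2.9,"ax":0,"ay":0,"az":0,"hand":0}])

```text
clock: 11.45
eef_pos: [597.3, -236.9, 172.8]
tcp_rot: [3.138, 0.002, 1.571]
contact_force: [-0.4, 0.2, -0.5]
opening: 0.343
grasp_force: 24.9
```

```bash
python3 - <<'E'
from h import *
s,c,im=wrist("w3")
print(s['eef_pos'],s['tcp_rot'],s['opening'],s['grasp_force'],tool([601,115,175]))
top=s['eef_pos'].copy(); top[2]+=54
print(proj(c,[top,top-[0,0,80]]))
E
```

```text
[ 597.2936462  -236.90537447  172.7902411 ] [3.13759947e+00 1.65374441e-03 1.57071172e+00] 0.3428403272005435 24.921203590929508 [ 7.03112787  0.09084304 -0.085442  ]
[[323.17911205 419.43348494]
 [321.18888437 292.00159186]]
```

View pics/w3.png

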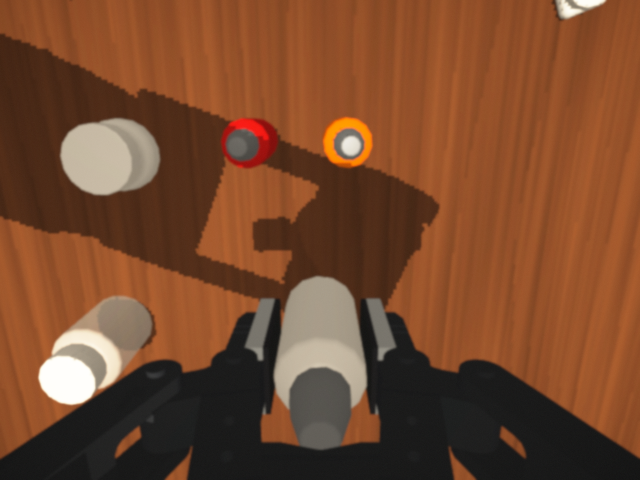

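Bottle held upright at (320,360), cap (321,435), lifted clear.

Call:
drive_tool(plan=[{"x":0.4,"y":0,"z":0,"ax":0,"ay":0,"az":-0.2,"hand":0},{"x":1.2,"y":0,"z":0,"ax":0,"ay":0,"az":-0.5,"hand":0},{"x":2.0,"y":0,"z":0,"ax":0,"ay":0,"az":-0.8,"hand":0},{"x":2.8,"y":0,"z":0,"ax":0,"ay":0,"az":-1.1,"hand":0},{"x":3.6,"y":0,"z":0,"ax":0,"ay":0,"az":-1.4,"hand":0},{"x":4.4,"y":0,"z":0,"ax":0,"ay":0,"az":-1.7,"hand":0},{"x":5.2,"y":0.05,"z":0,"ax":0,"ay":0,"az":-2.0,"hand":0},{"x":6.0,"y":0.09,"z":0,"ax":0,"ay":0,"az":-2.14,"hand":0}])

```text
clock: 12.3
eef_pos: [599.0, 66.0, 168.5]
tcp_rot: [-3.139, -0.001, 1.797]
contact_force: [0.7, -0.3, -0.5]
opening: 0.342
grasp_force: 24.9
```

```bash
python3 - <<'E'
from h import *
print(tool([601,115.5,175]),monitor.sense()['tcp_rot'])
E
```

```text
[ 0.95488213  0.26081183 -0.13099299] [-3.13894779e+00 -5.51831195e-04  1.79691994e+00]
```

Call:
drive_tool(plan=[{"x":0.5,"y":0.13,"z":0,"ax":0,"ay":0,"az":0,"hand":0},{"x":0.95,"y":0.26,"z":0,"ax":0,"ay":0,"az":0,"hand":0},{"x":0.95,"y":0.26,"z":0.3,"ax":0,"ay":0,"az":0,"hand":0},{"x":0.95,"y":0.26,"z":0.7,"ax":0,"ay":0,"az":0,"hand":0},{"x":0.95,"y":0.26,"z":1.0,"ax":0,"ay":0,"az":0,"hand":0},{"x":0.95,"y":0.26,"z":1.3,"ax":0,"ay":0,"az":0,"hand":0},{"x":0.95,"y":0.26,"z":1.4,"ax":0,"ay":0,"az":0,"hand":0},{"x":0.95,"y":0.26,"z":1.4,"ax":0,"ay":0,"az":0,"hand":0}])

```text
clock: 13.1
eef_pos: [602.0, 112.4, 98.9]
tcp_rot: [-3.14, -0.0, 1.794]
contact_force: [-0.2, -0.3, -0.5]
opening: 0.339
grasp_force: 24.9
```

```bash
python3 - <<'E'
from h import *
s,c,im=wrist("w4")
print(s['eef_pos'],tool([601,115.5,31]))
print(proj(c,[[601,113.5,4]]))
E
```

```text
[601.97503155 112.36800546  98.89968723] [ 0.06523882 -0.01728377  1.37610351]
[[320.2878097  243.62807749]]
```

View pics/w4.png

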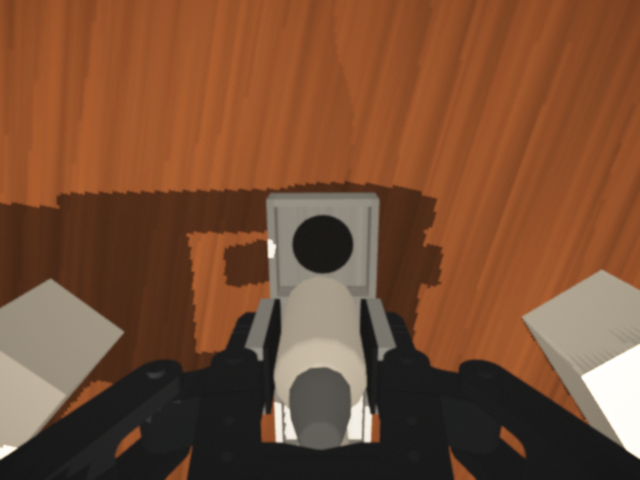

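The empty pocket's disc is at (323,243), as predicted; aligned, lowering.

Call:
drive_tool(plan=[{"x":0.06,"y":0,"z":0.25,"ax":0,"ay":0,"az":0,"hand":0},{"x":0.06,"y":0,"z":0.5,"ax":0,"ay":0,"az":0,"hand":0},{"x":0.06,"y":0,"z":0.75,"ax":0,"ay":0,"az":0,"hand":0},{"x":0.06,"y":0,"z":1.0,"ax":0,"ay":0,"az":0,"hand":0},{"x":0.06,"y":0,"z":1.15,"ax":0,"ay":0,"az":0,"hand":0},{"x":0.06,"y":0,"z":1.25,"ax":0,"ay":0,"az":0,"hand":0},{"x":0.06,"y":0,"z":1.3,"ax":0,"ay":0,"az":0,"hand":0},{"x":0.06,"y":0,"z":1.32,"ax":0,"ay":0,"az":0,"hand":0}])

```text
clock: 13.95
eef_pos: [602.0, 115.8, 33.9]
tcp_rot: [-3.142, 0.0, 1.795]
contact_force: [0.5, 0.7, 0.2]
opening: 0.34
grasp_force: 24.9
```

Call:
drive_tool(plan=[{"x":0,"y":0,"z":0,"ax":0,"ay":0,"az":0,"hand":0},{"x":0,"y":0,"z":0.02,"ax":0,"ay":0,"az":0,"hand":0},{"x":0,"y":0,"z":0.04,"ax":0,"ay":0,"az":0,"hand":0},{"x":0,"y":0,"z":0.04,"ax":0,"ay":0,"az":0,"hand":0}])

```text
clock: 14.35
eef_pos: [602.0, 115.8, 32.2]
tcp_rot: [3.141, 0.0, 1.795]
contact_force: [0.4, -0.1, -0.8]
opening: 0.343
grasp_force: 24.9
```

Call:
drive_tool(plan=[{"x":0,"y":0,"z":0.02,"ax":0,"ay":0,"az":0,"hand":0},{"x":0,"y":0,"z":0.04,"ax":0,"ay":0,"az":0,"hand":0},{"x":0,"y":0,"z":0.04,"ax":0,"ay":0,"az":0,"hand":0},{"x":0,"y":0,"z":0.04,"ax":0,"ay":0,"az":0,"hand":0}])

```text
clock: 14.75
eef_pos: [602.1, 115.8, 30.4]
tcp_rot: [3.141, 0.0, 1.795]
contact_force: [-1.7, -0.4, 5.7]
opening: 0.34
grasp_force: 25.4
```

Call:
drive_tool(plan=[{"x":0,"y":0,"z":0,"ax":0,"ay":0,"az":0,"hand":40},{"x":0,"y":0,"z":0,"ax":0,"ay":0,"az":0,"hand":60},{"x":0,"y":0,"z":0,"ax":0,"ay":0,"az":0,"hand":65},{"x":0,"y":0,"z":0,"ax":0,"ay":0,"az":0,"hand":65},{"x":0,"y":0,"z":-0.4,"ax":0,"ay":0,"az":0,"hand":65},{"x":0,"y":0,"z":-1.2,"ax":0,"ay":0,"az":0,"hand":65},{"x":0,"y":0,"z":-2.1,"ax":0,"ay":0,"az":0,"hand":65},{"x":0,"y":0,"z":-3.0,"ax":0,"ay":0,"az":0,"hand":65}])

```text
clock: 15.55
eef_pos: [601.5, 115.7, 181.3]
tcp_rot: [-3.141, -0.0, 1.795]
contact_force: [0.8, 0.1, -1.4]
opening: 0.763
grasp_force: 0.0
```

Call:
drive_tool(plan=[{"x":0,"y":0,"z":-0.6,"ax":0,"ay":0,"az":0,"hand":65},{"x":0,"y":0,"z":-0.6,"ax":0,"ay":0,"az":0,"hand":65},{"x":0,"y":0,"z":-0.6,"ax":0,"ay":0,"az":0,"hand":65}])

```text
clock: 15.85
eef_pos: [602.1, 115.8, 210.5]
tcp_rot: [3.14, 0.0, 1.795]
contact_force: [-0.4, -0.6, -1.4]
opening: 0.765
grasp_force: 0.0
```

```bash
python3 - <<'E'
from h import *
s,c,im=wrist("w5")
print(s['eef_pos'],s['contact_force'],proj(c,[[601,113.5,4],[601,113.5,84],[471,349,138]]))
E
```

```text
[602.12761854 115.80261544 210.49663258] [-0.44410426 -0.57876429 -1.38051942] [[ 318.72999016  209.24253938]
 [ 318.42138791  234.61733072]
 [ 112.2596702  -410.963811  ]]
```

View pics/w5.png

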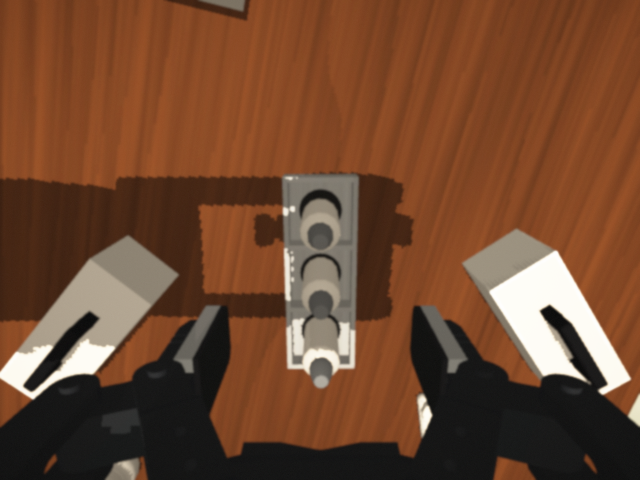

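All three bottles stand upright in the tray; the placed one is at (320,235), as predicted, and the cover stands clear at the top left edge.

```bash
python3 -c "
from rig import r
print(r.sign_off())"
```

```text
the job is handed in; nothing more can be done
None
```

I set the cover down on the desk, clear of the tray, and lowered the loose bottle upright into the empty pocket. Both were let go only after touching down, and I handed the job in at about 16 s of the 59 s allowed; the hand-in gave no verdict.

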